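# Press the glued end flaps of a column of badge cartons in the cam-lever press

## Task

Stack the two glued cartons lying on the table squarely, flat and lined up the same way, onto the carton that already stands in the flap press, so that the three make one straight column between its two plates. Then take the press's cam lever by its upright handle and turn it to the cam's highest lift, where the handle points straight away from the column and the pressure plate squeezes the column against the end plate, and finish while still holding the lever there, because it springs back if let go. Leave everything else on the table where it is.

Things in the scene. Friction and masses are not known exactly. Their poses are not given: they have to be found in the camera images.
- press: hand press for glued carton end flaps, bolted to the table. Origin on the table under the middle of its bed. Cartons stand between its plates, 100 mm length along local y (the pressing line); the sides (local x) are open. Fixed end plate: rubber face 84 mm wide at local y = -58 mm, top 146 mm above the table. Base plate 130 mm wide, local y -100 to +190 mm
- bed (a point): middle of the bed's top, 20 mm above the table; same axes as the press
- pad: moving pressure plate, 84 mm wide, top 142 mm above the table. Its origin is the press's origin when the lever is fully back; its face is then 58 mm from it along local +y. The cam drives it along local -y by up to 21 mm; it is spring-loaded, yields over the last few mm and squeezes the column with about 18 N in all at highest lift
- cam_lever (a joint): lever angle (rad), growing clockwise from above about the upright cam shaft. 0 = fully back, handle 1.75 rad anticlockwise of press local +y (about local -x); 1.75 = highest lift, handle pointing along local +y, straight away from the column; past it the pressure falls, stop at 2.3. Starts at 0 to 0.35. Springs back if let go: 3 to 4 N at the handle near highest lift
- cam_shaft (a point): point on the upright axis of the cam shaft at the height of the lever arm, 92 mm above the table
- handle (a point): middle of the black upright round handle at the lever's end: 25 mm thick, 62 mm long (100 to 162 mm above the table), this point 132 mm above the table, 100 mm from the cam shaft's axis. It spins freely about its own axis, so that a gripper need not turn with the lever
- carton_a_mid (a point): a closed brown cardboard carton with freshly glued end flaps, 60 mm wide (its own x) x 100 mm long (its own y) x 40 mm high, about 0.18 kg; the point is its centre, 20 mm above its underside; lies on the table at the start, one of the two to be stacked (in either order)
- carton_b_mid (a point): a closed brown cardboard carton with freshly glued end flaps, 60 mm wide (its own x) x 100 mm long (its own y) x 40 mm high, about 0.18 kg; the point is its centre, 20 mm above its underside; lies on the table at the start, the other of the two to be stacked
- carton_base_mid (a point): a closed brown cardboard carton with freshly glued end flaps, 60 mm wide (its own x) x 100 mm long (its own y) x 40 mm high, about 0.18 kg; the point is its centre, 20 mm above its underside; stands in the press at the start as the bottom of the column, and may be a few mm and a few degrees off the press's own lines
- badges: a low pile of seven flat square badges, 56 x 56 mm, 22 mm high; origin at its underside; to be left alone
- sample_box: a flat square cardboard box 85 x 85 x 22 mm, not part of the batch; origin at its underside; to be left alone
- phone: a black telephone lying flat, 74 x 152 x 8 mm; origin at its underside; to be left alone
- glue: a white glue bottle standing upright, 52 mm across, 135 mm high; origin at its underside; to be left alone
- tweezers: steel tweezers lying flat, about 115 mm long, 6 mm high; origin at its underside; to be left alone
- roller: a hand roller lying flat: rubber drum 70 mm wide, 32 mm across, wooden handle to its own -x, about 165 mm long in all; origin at its underside; to be left alone
- tape: a fresh roll of parcel tape lying flat, 73 mm across, 50 mm high; origin at its underside; to be left alone
Things that resemble listed ones, but are neither listed nor needed, are in the scene too. Leave any turquoise look-alike of the part that bears carton_b_mid alone.

How it is judged:
On the way, in this order (a step that is already met when the one before it is completed fails the run):
1. one of the two cartons lies squarely on the carton in the press, let go (((x of carton_a_mid in the frame of carton_base_mid between -0.008 and 0.008 m and y of carton_a_mid in the frame of carton_base_mid between -0.009 and 0.009 m and z of carton_a_mid in the frame of carton_base_mid between 0.035 and 0.045 m and angle between the x axis of carton_a_mid and the x axis of carton_base_mid, either way round below 0.1 rad and angle between carton_a_mid's own z axis and vertical below 0.06 rad and linear speed of carton_a below 0.02 m/s and contact force between the fingers and carton_a below 0.05 N) or (x of carton_b_mid in the frame of carton_base_mid between -0.008 and 0.008 m and y of carton_b_mid in the frame of carton_base_mid between -0.009 and 0.009 m and z of carton_b_mid in the frame of carton_base_mid between 0.035 and 0.045 m and angle between the x axis of carton_b_mid and the x axis of carton_base_mid, either way round below 0.1 rad and angle between carton_b_mid's own z axis and vertical below 0.06 rad and linear speed of carton_b below 0.02 m/s and contact force between the fingers and carton_b below 0.05 N))), for 0.2 s.
2. the other carton lies squarely on top of that one, let go (((x of carton_a_mid in the frame of carton_base_mid between -0.008 and 0.008 m and y of carton_a_mid in the frame of carton_base_mid between -0.009 and 0.009 m and z of carton_a_mid in the frame of carton_base_mid between 0.035 and 0.045 m and angle between the x axis of carton_a_mid and the x axis of carton_base_mid, either way round below 0.1 rad and angle between each of carton_a_mid, carton_b_mid's own z axis and vertical below 0.06 rad and x of carton_b_mid in the frame of carton_a_mid between -0.008 and 0.008 m and y of carton_b_mid in the frame of carton_a_mid between -0.009 and 0.009 m and z of carton_b_mid in the frame of carton_a_mid between 0.035 and 0.045 m and angle between the x axis of carton_b_mid and the x axis of carton_a_mid, either way round below 0.1 rad) or (x of carton_b_mid in the frame of carton_base_mid between -0.008 and 0.008 m and y of carton_b_mid in the frame of carton_base_mid between -0.009 and 0.009 m and z of carton_b_mid in the frame of carton_base_mid between 0.035 and 0.045 m and angle between the x axis of carton_b_mid and the x axis of carton_base_mid, either way round below 0.1 rad and angle between each of carton_b_mid, carton_a_mid's own z axis and vertical below 0.06 rad and x of carton_a_mid in the frame of carton_b_mid between -0.008 and 0.008 m and y of carton_a_mid in the frame of carton_b_mid between -0.009 and 0.009 m and z of carton_a_mid in the frame of carton_b_mid between 0.035 and 0.045 m and angle between the x axis of carton_a_mid and the x axis of carton_b_mid, either way round below 0.1 rad)) and linear speed of each of carton_a, carton_b below 0.02 m/s and contact force between the fingers and carton_a below 0.05 N and contact force between the fingers and carton_b below 0.05 N), for 0.2 s.
3. the lever is held at the cam's highest lift (value of joint cam_lever between 1.59 and 1.91 rad and contact force between the fingers and cam_lever above 0.5 N), for 0.3 s.
At the end, for the whole second after the job is handed in: Column of three in the press, each carton flat, within 8 mm and 0.1 rad of the one below and within 3 mm of lying against the end plate, the bottom one within 16 mm of the middle; lever still, within 0.16 rad of highest lift, fingers on it (over 1 N) and on no carton; plate pushing with over 10 N (((x of carton_a_mid in the frame of carton_base_mid between -0.008 and 0.008 m and y of carton_a_mid in the frame of carton_base_mid between -0.008 and 0.008 m and z of carton_a_mid in the frame of carton_base_mid between 0.035 and 0.045 m and angle between the x axis of carton_a_mid and the x axis of carton_base_mid, either way round below 0.1 rad and angle between each of carton_a_mid, carton_b_mid's own z axis and vertical below 0.06 rad and x of carton_b_mid in the frame of carton_a_mid between -0.008 and 0.008 m and y of carton_b_mid in the frame of carton_a_mid between -0.008 and 0.008 m and z of carton_b_mid in the frame of carton_a_mid between 0.035 and 0.045 m and angle between the x axis of carton_b_mid and the x axis of carton_a_mid, either way round below 0.1 rad) or (x of carton_b_mid in the frame of carton_base_mid between -0.008 and 0.008 m and y of carton_b_mid in the frame of carton_base_mid between -0.008 and 0.008 m and z of carton_b_mid in the frame of carton_base_mid between 0.035 and 0.045 m and angle between the x axis of carton_b_mid and the x axis of carton_base_mid, either way round below 0.1 rad and angle between each of carton_b_mid, carton_a_mid's own z axis and vertical below 0.06 rad and x of carton_a_mid in the frame of carton_b_mid between -0.008 and 0.008 m and y of carton_a_mid in the frame of carton_b_mid between -0.008 and 0.008 m and z of carton_a_mid in the frame of carton_b_mid between 0.035 and 0.045 m and angle between the x axis of carton_a_mid and the x axis of carton_b_mid, either way round below 0.1 rad)) and x of carton_base_mid in the frame of press between -0.016 and 0.016 m and z of carton_base_mid in the frame of press between 0.035 and 0.045 m and angle between the x axis of carton_base_mid and the x axis of press, either way round below 0.12 rad and value of joint cam_lever between 1.59 and 1.91 rad and velocity of joint cam_lever between -0.1 and 0.1 rad/s and contact force between the fingers and cam_lever above 1 N and contact force between pad and anything else above 10 N and y of carton_a_mid in the frame of press between -0.011 and -0.005 m and y of carton_b_mid in the frame of press between -0.011 and -0.005 m and y of carton_base_mid in the frame of press between -0.011 and -0.005 m and contact force between the fingers and carton_a below 0.05 N and contact force between the fingers and carton_b below 0.05 N and contact force between the fingers and carton_base below 0.05 N); the arm keeps its last pose, push and grip.
It fails at once if one of the other things on the table is moved by more than 30 mm (distance of any of badges, sample_box, phone, glue, tweezers, roller, tape from where it was at the start of the episode above 0.03 m).
It also fails if it takes over 67 s, if anything falls off the work surface, if the arm or the gripper's body presses on something with over 40 N, if the wrist force passes 120 N, or if a joint passes its speed limit or range.

## Robot

A 7-joint arm with a two-finger parallel gripper is mounted at the origin on the work surface. World frame = base frame: x ahead of the robot, y to its left, z up, the work surface at z = 0. Lengths are in m, angles in rad, forces in N, time in s.
With the tool pointing down it reaches from about 0.425 to 0.925 m from the base axis. Payload 6.8 kg.
Tool frame: the origin (TCP) lies midway between the tips of the shut fingers; the grasp point (between the pads) lies 19 mm behind it; z points along the fingers, y is the line along which they close (so a half turn about z gives the same grasp; the last joint's range is limited). The gripper opens to 85 mm and grips with 20 to 120 N. Pads are 22 mm wide; open, the fingers measure 114 mm over their backs; the gripper's body (76 mm by 85 mm) begins 54 mm behind the grasp point. The pads swing forward as they close: fully open they stand 13 mm farther back than shut.
Start: joints at [-1.407, 0.477, 0.022, 1.555, -0.011, 1.109, -0.083], TCP at [0.181, 0.65, 0.231] pointing down, gripper open.
Joint ranges: [-2.96, 2.96], [-0.34, 2.1], [-1.41, 1.46], [0.24, 2.44], [-1.37, 4.51], [0.17, 1.92], [-2.96, 2.96]. Speed limits (rad/s): [2.39, 2.39, 3.14, 3.14, 3.14, 3.14, 3.14].

## Interface

Orientations are given as a unit quaternion [w, x, y, z].
In Python, from station import bot, eyes, ticket gives the robot as it stands.
- The arm moves only by the shell command python3 -m crank 'ROWS' [FORCE]. ROWS is text: rows parted by semicolons, each of 7 numbers parted by spaces: the shift along the tool's x, y, z in units of 0.5 m (1.0 is 0.5 m), then the turn, a rotation vector about the tool's x, y, z in units of 180 degrees (1.0 is 180 degrees), then the closure, from 0 (fully open) to 1 (shut). A call has 1 to 20 rows; each row is the pose to reach, as a shift and turn from the pose commanded when the call began, along the tool's axes at that moment, turning the shorter way round; what a row does not reach only later rows make up. A row lasts 1/10 s, in which the tool goes at most 50 mm and 8.59 degrees, less where a joint would pass 70% of its speed; a pose out of reach is approached as far as the arm can. A call with a number of a shift or a turn outside -1 to 1 is refused whole. A call with a gripper value outside its range is refused whole. The fingers move at their own pace and stop on an object; FORCE is the grip in N (left out, the last holds). Time passes only in rows, so rows that repeat a pose let the fingers close. It gives the time, the measured TCP pose, the force, the opening and the grip force at its end, in the units of the state.
- bot.get_obs(): the state, without advancing time (a new reading comes with each control period).
- eyes.read_camera(name): name is "scene" or "top"; returns a dict with "image" (420x560x3 uint8, red, green, blue), "K" (3x3 intrinsics, pixels), "R" (3x3) and "t" (3): a world point X has camera coordinates R X + t. Camera axes: x right, y down, z forward; pixel columns grow to the right and rows downward; lengths in m; the calibration is good to about 2 mm. A picture is of the moment at which its call begins. There is no depth.
- ticket.hand_in(): hands the job in; it is judged then, once.
The state is a dict: "t": time; "q": joint angles; "joint_vel": joint speeds; "joint_torque": joint torques, N m; "eef_pos": TCP position; "tool_rot": TCP orientation; "contact_force": force on the tool from outside, world axes, zero at the start; "torque": the same for the moment, N m; "gripper_width": opening from 0.0 (shut) to 1.0 (fully open); "grasp_force": force on a finger pad.
Only numpy, scipy, OpenCV 4.12 (cv2) and the standard library are available. Lean on these libraries where they do the work, as an engineer would, in place of code of your own. Each camera call takes 0.05 s, during which the arm holds its last target. There are 200 camera calls.

## Working session

There is one attempt and no reset: what is moved stays moved. The work goes in short steps, Python scripts to look and compute and a shell command to move; the robot and the scene stay as the last step left them, time stands still between calls to the robot, and variables do not carry over. Pictures are saved under pics/ and viewed, at most 10 in all, crops included, and the job is handed in when it is done.

```bash
ls; mkdir -p pics
python3 - <<'E'
from station import bot, eyes, ticket
import cv2,numpy as np
o=bot.get_obs(); print({k:np.round(v,3) for k,v in o.items()})
for n in("scene","top"):
    c=eyes.read_camera(n); cv2.imwrite(f"pics/{n}0.png",c["image"][:,:,::-1]); print(n,c["K"],c["R"],c["t"])
E
```

```text
pics
{'t': np.float64(0.0), 'q': array([-1.407,  0.478,  0.022,  1.556, -0.011,  1.109, -0.083]), 'joint_vel': array([-0.001,  0.001,  0.   , -0.002,  0.002, -0.001, -0.002]), 'joint_torque': array([-0.0000e+00, -5.9642e+01,  1.6080e+00, -2.8120e+01,  1.2000e-02,
        9.0000e-03,  0.0000e+00]), 'eef_pos': array([0.181, 0.65 , 0.23 ]), 'tool_rot': array([-0.   ,  0.135,  0.991, -0.001]), 'contact_force': array([0.01 , 0.825, 0.156]), 'torque': array([ 0.001,  0.029, -0.01 ]), 'grasp_force': np.float64(0.0), 'gripper_width': np.float64(1.0)}
scene [[428.72912882   0.         272.53633657]
 [  0.         428.72912882 207.09592337]
 [  0.           0.           1.        ]] [[ 0.58812467  0.80876067 -0.00394414]
 [ 0.61545009 -0.45070397 -0.64659656]
 [-0.52471951  0.37785196 -0.76282195]] [-0.36330588 -0.25736369  1.55034029]
top [[492.06327317   0.         275.30856217]
 [  0.         492.06327317 214.83079972]
 [  0.           0.           1.        ]] [[-0.01472425 -0.99988252 -0.00426033]
 [-0.9967634   0.01501482 -0.0789765 ]
 [ 0.07903119  0.00308368 -0.99686737]] [0.04091604 0.56919213 1.20395879]
```

View pics/top0.png

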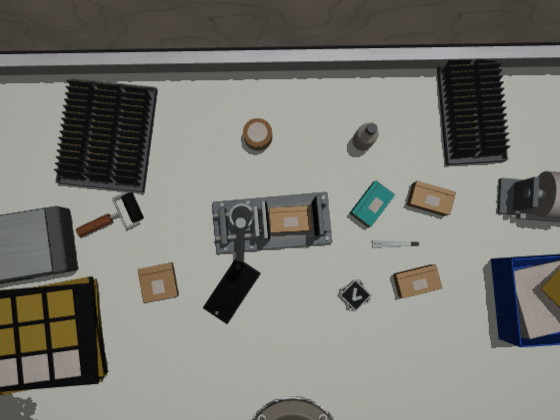

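View pics/scene0.png

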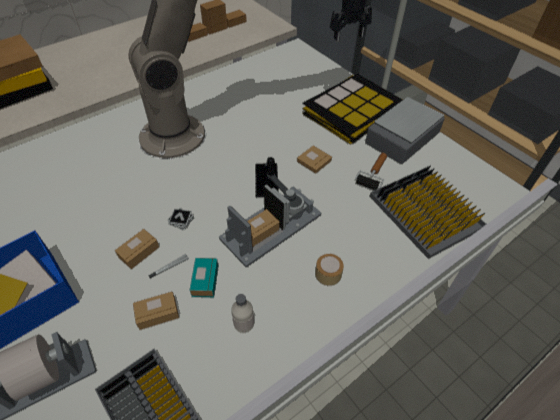

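Top view: brown, oblong cartons are at (432,198) and (418,281). Things that could be mistaken for them: turquoise look-alike at (373,204), square sample box at (157,283) and the base carton in the press at (291,219). By the description (brown, 60x100), I choose (432,198) and (418,281). The press's end plate is at (320,215), the cam at (240,215) and the handle at about (238,268), over the phone at (232,290). Next is a close crop to check the choice.

```bash
cat > h.py <<'E'
import cv2,numpy as np
from station import bot, eyes, ticket
def ray(c,uv):
    d=np.linalg.inv(c["K"])@np.array([uv[0],uv[1],1.]); return -c["R"].T@c["t"], c["R"].T@d
def onz(c,uv,z):
    o,d=ray(c,uv); return o+d*(z-o[2])/d[2]
def proj(c,X):
    p=c["K"]@(c["R"]@np.asarray(X)+c["t"]); return p[:2]/p[2]
def brown(img,vmin=130):
    h=cv2.cvtColor(img,cv2.COLOR_RGB2HSV); 
    return ((h[...,0]>6)&(h[...,0]<24)&(h[...,1]>70)&(h[...,2]>vmin)).astype(np.uint8)
def tri(c1,u1,c2,u2):
    o1,d1=ray(c1,u1);o2,d2=ray(c2,u2)
    s=np.linalg.lstsq(np.c_[d1,-d2],o2-o1,rcond=None)[0]
    p,q=o1+s[0]*d1,o2+s[1]*d2; return (p+q)/2,np.linalg.norm(p-q)
def tops(c,roi,z,vmin):
    x0,y0,x1,y1=roi; m=np.zeros(c["image"].shape[:2],np.uint8); m[y0:y1,x0:x1]=brown(c["image"],vmin)[y0:y1,x0:x1]
    m=cv2.morphologyEx(m,cv2.MORPH_CLOSE,np.ones((3,3),np.uint8))
    k=max(cv2.findContours(m,0,2)[0],key=cv2.contourArea)
    P=np.array([onz(c,p[0],z)[:2] for p in cv2.convexHull(k)])
    r=cv2.minAreaRect((P*1000).astype(np.float32))
    b=cv2.boxPoints(r); e=[b[1]-b[0],b[2]-b[1]]; L=max(e,key=np.linalg.norm)
    return np.round(r[0],1),np.round(sorted(r[1]),1),round(float(np.arctan2(-L[0],L[1])*np.sign(1)),3)
E
python3 - <<'E'
from h import *
c=eyes.read_camera("top"); im=c["image"]
print(-c["R"].T@c["t"])
for p in [(432,190),(432,198),(432,210),(425,188),(418,281),(418,268),(410,268),(418,290),(291,212),(280,230),(291,205)]: print(p,im[p[1],p[0]],cv2.cvtColor(im[p[1]:p[1]+1,p[0]:p[0]+1],cv2.COLOR_RGB2HSV)[0,0])
a=cv2.resize(im[170:300,200:460],None,fx=3,fy=3,interpolation=cv2.INTER_CUBIC); cv2.imwrite("pics/crop1.png",a[:,:,::-1])
E
```

```text
[0.47280205 0.02865229 1.24531436]
(432, 190) [131 106  76] [ 16 107 131]
(432, 198) [151 143 136] [ 14  25 151]
(432, 210) [66 52 34] [ 17 124  66]
(425, 188) [131 107  77] [ 17 105 131]
(418, 281) [149 142 135] [ 15  24 149]
(418, 268) [52 39 26] [ 15 127  52]
(410, 268) [166 167 160] [ 34  11 167]
(418, 290) [139 117  88] [ 17  94 139]
(291, 212) [139 113  84] [ 16 101 139]
(280, 230) [146 118  86] [ 16 105 146]
(291, 205) [103 101 101] [  0   5 103]
```

View pics/crop1.png

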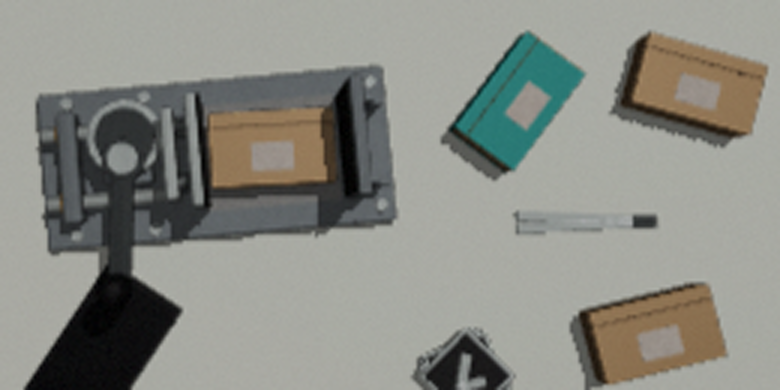

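Both choices are brown, oblong cartons with darker sides and a white label. The turquoise carton is the look-alike. In the press, the handle lies over the phone at crop (115,290) and the shaft knob is at crop (122,158).

Run:
```python
from h import *
c=eyes.read_camera("top");s=eyes.read_camera("scene")
for v in (85,95,105): print(v,[tops(c,r,z,v) for r,z in (((400,170,465,222),.04),((385,255,450,305),.04),((262,195,318,240),.06))])
f=lambda x,y:(200+x/3,170+y/3)
C=[onz(c,f(*p),.015)[:2] for p in((38,97),(382,66),(396,220),(50,252))]; print(np.round(C,4),np.mean(C,0))
for i in range(4): d=C[(i+1)%4]-C[i]; print(np.linalg.norm(d),np.degrees(np.arctan2(d[1],d[0])))
im=s["image"]
a=cv2.resize(im[140:260,205:335],None,fx=6,fy=5,interpolation=cv2.INTER_CUBIC)[:600,:780]
# tops in scene
cv2.imwrite("pics/crop2.png",a[:,:,::-1])
for y in range(.0.__int__(),1): pass
b=im[:300,:340]; 
for r,z in (((125,285,185,330),.04),((110,225,162,268),.04),((235,205,285,250),.06)):
    print([tops(s,r,z,v) for v in (95,120,140)])
```

```text
85 [(array([ 605.3, -355.1]), array([ 59.1, 100.1]), -0.297), (array([ 402.2, -312.9]), array([ 59.3, 100. ]), -2.919), (array([556.4,   0.9]), array([60.3, 93.3]), -3.104)]
95 [(array([ 605.6, -355.4]), array([58.5, 99.5]), -0.297), (array([ 402.1, -313.5]), array([58.8, 99.1]), -2.914), (array([557.2,   0.8]), array([58.9, 92.8]), -3.109)]
105 [(array([ 605.8, -355.7]), array([57.7, 99.1]), -0.293), (array([ 402.2, -313.6]), array([58.8, 98.9]), -2.914), (array([ 5.574e+02, -1.000e-01]), array([58.5, 91.2]), -3.107)]
[[ 0.6042  0.1895]
 [ 0.626  -0.0993]
 [ 0.4969 -0.1079]
 [ 0.4746  0.1801]] [0.55041604 0.04059579]
0.28960144431410845 -85.69144224451652
0.12941507024323104 -176.1614924276684
0.28893315769576994 94.42569585991725
0.13000201632988298 4.135434829822482Traceback (most recent call last):
  File "<stdin>", line 14, in <module>
  File "h.py", line 19, in tops
    k=max(cv2.findContours(m,0,2)[0],key=cv2.contourArea)
ValueError: max() iterable argument is empty
```

View pics/crop2.png

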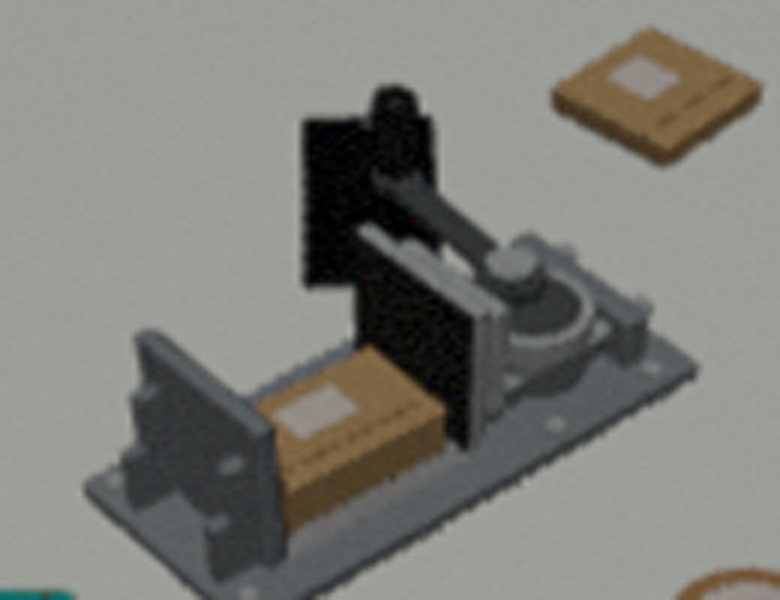

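The base plate fits its listed size, so the press pose is good. The handle top is at about scene px (271,160) and the shaft knob at (291,192). Next I use the labels and two views to get exact poses.

```bash
cat >> h.py <<'E'
def label(c,roi,z):
    x0,y0,x1,y1=roi; h=cv2.cvtColor(c["image"],cv2.COLOR_RGB2HSV)
    m=np.zeros(h.shape[:2],np.uint8); m[y0:y1,x0:x1]=((h[...,1]<60)&(h[...,2]>100)&(h[...,0]<22))[y0:y1,x0:x1]
    k=max(cv2.findContours(m,0,2)[0],key=cv2.contourArea); M=cv2.moments(k)
    r=cv2.minAreaRect(k); return onz(c,(M["m10"]/M["m00"],M["m01"]/M["m00"]),z)[:2]*1000,r
def go(x,y,z,yaw):
    "tool shift (units .5 m) and z turn (units 180 deg) to TCP x,y,z (m) with tool y axis at world yaw, tool down"
    from scipy.spatial.transform import Rotation as T
    o=bot.get_obs(); q=o["tool_rot"]; R=T.from_quat([q[1],q[2],q[3],q[0]])
    Y=np.array([np.cos(yaw),np.sin(yaw),0]); Z=np.array([0,0,-1.]); G=T.from_matrix(np.c_[np.cross(Y,Z),Y,Z])
    print("shift",np.round(R.inv().apply(np.array([x,y,z])-o["eef_pos"])/.5,4),"turn",np.round((R.inv()*G).as_rotvec()/np.pi,4))
E
python3 - <<'E'
from h import *
c=eyes.read_camera("top");s=eyes.read_camera("scene")
for ctr,yaw,roi,z in (((605.5,-355.3),-.297,(422,190,444,207),.04),((402.2,-313.2),.225,(408,274,432,294),.04),((556.5,-2.4),.036,(278,213,304,232),.06)):
    l,r=label(c,roi,z); d=l-np.array(ctr); C,S=np.cos(yaw),np.sin(yaw)
    print(l,r,"own-frame offset",C*d[0]+S*d[1],-S*d[0]+C*d[1])
t=lambda x,y:(200+x/3,170+y/3); g=lambda x,y:(205+x/6,140+y/5)
print("handle top",onz(s,g(395,98),.162),"knob tri",tri(c,t(122,158),s,g(517,262)))
print("handle, top view guess",onz(c,t(115,290),.162))
E
```

```text
[ 598.86378511 -353.70323914] ((432.1792297363281, 200.12265014648438), (13.873414993286133, 8.928435325622559), 15.945395469665527) own-frame offset -6.812969754054105 -0.41525467676094174
[ 394.96370137 -315.68748932] ((419.6177062988281, 283.9706115722656), (9.45888900756836, 13.824529647827148), 75.96376037597656) own-frame offset -7.60887595227842 -0.8103256710944591
[550.11711835  -3.91767038] ((290.5, 221.5), (9.0, 13.0), 90.0) own-frame offset -6.433370324367318 -1.2869529241200186
handle top [0.4511373  0.11587956 0.162     ] knob tri (array([0.54729355, 0.11466622, 0.10751943]), np.float64(0.004668887395424484))
handle, top view guess [0.44599554 0.11468187 0.162     ]
```

Run:
```python
from h import *
go(.56,.2,.25,.5); go(.6055,-.3553,.2,-.297)
```

```text
shift [-0.9715 -0.6638 -0.0375] turn [-1.000e-04  1.000e-04  2.543e-01]
shift [-1.3573 -1.7092  0.0629] turn [-1.00e-04  1.00e-04  5.08e-01]
```

```bash
r="-0.9715 -0.6638 -0.0375 0 0 0.2543 0"; python3 -m crank '-0.97 -0.664 -0.04 0 0 0.254 0;-0.97 -0.664 -0.04 0 0 0.254 0;-0.97 -0.664 -0.04 0 0 0.254 0;-0.97 -0.664 -0.04 0 0 0.254 0;-0.97 -0.664 -0.04 0 0 0.254 0;-0.97 -0.664 -0.04 0 0 0.254 0;-0.97 -0.664 -0.04 0 0 0.254 0;-0.97 -0.664 -0.04 0 0 0.254 0;-0.97 -0.664 -0.04 0 0 0.254 0;-0.97 -0.664 -0.04 0 0 0.254 0;-0.97 -0.664 -0.04 0 0 0.254 0;-0.97 -0.664 -0.04 0 0 0.254 0;-0.97 -0.664 -0.04 0 0 0.254 0;-0.97 -0.664 -0.04 0 0 0.254 0' 60; python3 -c "
from h import *
go(.6055,-.3553,.2,-.297)"
```

```text
t: 1.75
eef_pos: [0.5596, 0.1994, 0.2513]
tool_rot: [-0.0, 0.511, 0.86, 0.0]
contact_force: [-0.4, 0.6, -0.1]
gripper_width: 0.998
grasp_force: 0.0
shift [-1.0182 -0.45    0.1024] turn [-0.     -0.      0.2533]
```

```bash
python3 -m crank '-1 -0.442 0.08 0 0 0.253 0;-1 -0.442 0.08 0 0 0.253 0;-1 -0.442 0.08 0 0 0.253 0;-1 -0.442 0.08 0 0 0.253 0;-1 -0.442 0.08 0 0 0.253 0;-1 -0.442 0.08 0 0 0.253 0;-1 -0.442 0.08 0 0 0.253 0;-1 -0.442 0.08 0 0 0.253 0;-1 -0.442 0.08 0 0 0.253 0;-1 -0.442 0.08 0 0 0.253 0;-1 -0.442 0.08 0 0 0.253 0;-1 -0.442 0.08 0 0 0.253 0;-1 -0.442 0.08 0 0 0.253 0;-1 -0.442 0.08 0 0 0.253 0' 60; python3 -c "
from h import *
go(.6055,-.3553,.003,-.297)"
```

```text
t: 3.15
eef_pos: [0.6068, -0.3414, 0.2108]
tool_rot: [-0.001, 0.802, 0.597, 0.001]
contact_force: [0.6, -0.1, 0.4]
gripper_width: 0.998
grasp_force: 0.0
shift [-0.0283  0.0058  0.4155] turn [-0.0002 -0.0007  0.0021]
```

```bash
python3 -m crank '-0.028 0.006 0.2 0 0 0.002 0;-0.028 0.006 0.2 0 0 0.002 0;-0.028 0.006 0.3 0 0 0.002 0;-0.028 0.006 0.4155 0 0 0.002 0;-0.028 0.006 0.4155 0 0 0.002 0;-0.028 0.006 0.4155 0 0 0.002 0;-0.028 0.006 0.4155 0 0 0.002 0;-0.028 0.006 0.4155 0 0 0.002 0;-0.028 0.006 0.4155 0 0 0.002 1;-0.028 0.006 0.4155 0 0 0.002 1;-0.028 0.006 0.4155 0 0 0.002 1;-0.028 0.006 0.4155 0 0 0.002 1;-0.028 0.006 0.4155 0 0 0.002 1;-0.028 0.006 0.4155 0 0 0.002 1;-0.028 0.006 0.4155 0 0 0.002 1;-0.028 0.006 0.4155 0 0 0.002 1' 40; python3 -c "
from h import *
go(.6055,-.3553,.20,-.1);go(.5568,-.003,.20,.037)"
```

```text
t: 4.75
eef_pos: [0.6051, -0.3592, 0.0054]
tool_rot: [0.001, 0.805, 0.593, 0.001]
contact_force: [-2.5, 2.0, 7.7]
gripper_width: 0.696
grasp_force: 44.9
shift [ 0.0077 -0.0008 -0.3893] turn [ 0.0006 -0.     -0.0637]
shift [ 0.652  -0.3021 -0.3897] turn [ 0.0006  0.     -0.1073]
```

```bash
python3 -m crank '0 0 -0.1 0 0 0 1;0 0 -0.2 0 0 0 1;0 0 -0.3 0 0 0 1;0 0 -0.42 0 0 0 1;0.652 -0.302 -0.42 0 0 -0.107 1;0.652 -0.302 -0.42 0 0 -0.107 1;0.652 -0.302 -0.42 0 0 -0.107 1;0.652 -0.302 -0.42 0 0 -0.107 1;0.652 -0.302 -0.42 0 0 -0.107 1;0.652 -0.302 -0.42 0 0 -0.107 1;0.652 -0.302 -0.42 0 0 -0.107 1;0.652 -0.302 -0.42 0 0 -0.107 1;0.652 -0.302 -0.42 0 0 -0.107 1;0.652 -0.302 -0.42 0 0 -0.107 1;0.652 -0.302 -0.42 0 0 -0.107 1;0.652 -0.302 -0.42 0 0 -0.107 1' 40
python3 - <<'E'
from h import *
print({k:np.round(v,4) for k,v in bot.get_obs().items()})
c=eyes.read_camera("top");s=eyes.read_camera("scene")
a=cv2.resize(c["image"][150:280,220:360],None,fx=4,fy=4,interpolation=cv2.INTER_CUBIC)[:,:400]
a=cv2.resize(c["image"][150:280,230:330],None,fx=4,fy=4,interpolation=cv2.INTER_CUBIC)
b=cv2.resize(s["image"][110:240,205:305],None,fx=4,fy=4,interpolation=cv2.INTER_CUBIC)
cv2.imwrite("pics/lift1.png",np.hstack([a,b])[:,:,::-1])
E
```

```text
t: 6.35
eef_pos: [0.5566, -0.0048, 0.2136]
tool_rot: [0.0, 0.695, 0.719, -0.0]
contact_force: [-0.1, -0.7, -2.4]
gripper_width: 0.696
grasp_force: 45.5
{'t': np.float64(6.35), 'q': array([-0.5375,  0.3292,  0.5413,  1.8895, -0.2017,  0.9768,  0.1264]), 'joint_vel': array([-0.0032,  0.0012, -0.0086, -0.0001, -0.0046,  0.0016, -0.0022]), 'joint_torque': array([-2.23000e-01, -4.29801e+01,  5.86220e+00, -2.63795e+01,
        2.20000e-03,  5.10000e-03,  6.70000e-03]), 'eef_pos': array([ 0.5566, -0.0048,  0.2136]), 'tool_rot': array([ 2.000e-04,  6.954e-01,  7.186e-01, -2.000e-04]), 'contact_force': array([-0.0918, -0.7421, -2.4223]), 'torque': array([-0.0136,  0.0088, -0.0075]), 'grasp_force': np.float64(45.4763), 'gripper_width': np.float64(0.6963)}
```

View pics/lift1.png

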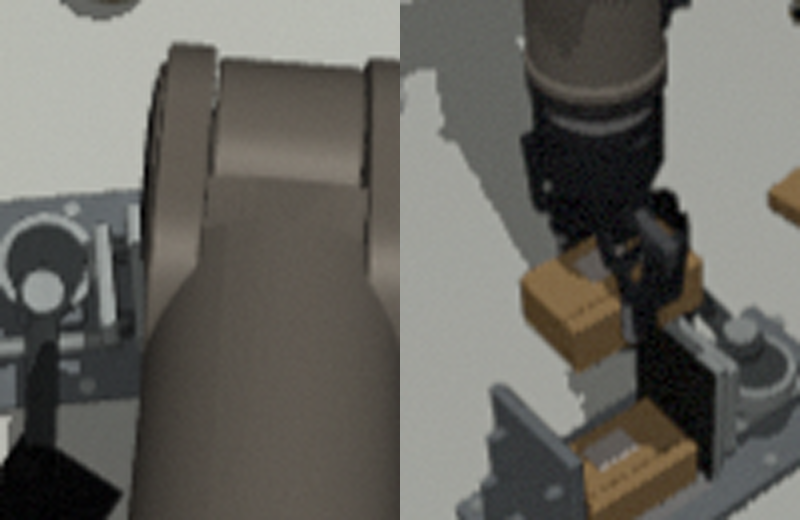

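The carton hangs level in the gripper above the press. The arm hides the top view, so I use the scene crop: top corners at (524,285) and (570,333), lower corner at (575,368).

Run:
```python
from h import *
s=eyes.read_camera("scene"); g=lambda x,y:(205+(x-400)/4,110+y/4)
o=bot.get_obs(); q=o["tool_rot"]; p=o["eef_pos"]
yaw=2*np.arctan2(q[2],q[1])-np.pi/2; print("tool y yaw",yaw)
for z in (.2436,.2482):
    A,B=onz(s,g(524,285),z),onz(s,g(570,333),z); print(z,A,B,np.linalg.norm(A-B),"yaw",np.arctan2(*(B-A)[[1,0]]))
    u=(B-A)/np.linalg.norm(B-A); v=np.array([-u[1],u[0],0]); print("centre",(A+B)/2+v*.05-p)
# vertical edge check: height from bottom corner
B=onz(s,g(570,333),.2482); print(proj(s,B),proj(s,B-[0,0,.04]),g(575,368))
# base top corner in same image
m=brown(s["image"],85); 
go(.5568,-.003,.10,.037)
```

```text
tool y yaw 0.03437282032801536
0.2436 [ 0.53328398 -0.04971498  0.2436    ] [ 0.58360631 -0.04906804  0.2436    ] 0.05032647959634406 yaw 0.01285534442804309
centre [0.00127432 0.00434264 0.03013043]
0.2482 [ 0.53717467 -0.05185188  0.2482    ] [ 0.58719683 -0.0512088   0.2482    ] 0.05002629190262802 yaw 0.012855344428045375
centre [0.00501493 0.00220381 0.03473043]
[247.5  193.25] [248.28150777 204.06808748] (248.75, 202.0)
shift [0.0015 0.0006 0.2269] turn [-0.0001  0.0001 -0.0008]
```

```bash
python3 -m crank '0 0.001 0 0 0 0 1;-0.006 0.001 0.08 0 0 0 1;-0.006 0.001 0.14 0 0 0 1;-0.006 0.001 0.2 0 0 0 1;-0.006 0.001 0.25 0 0 0 1;-0.006 0.001 0.27 0 0 0 1;-0.006 0.001 0.27 0 0 0 1;-0.006 0.001 0.27 0 0 0 1;-0.006 0.001 0.27 0 0 0 1' 40;  python3 - <<'E'
from h import *
go(.5568,-.0067,.067,.037)
s=eyes.read_camera("scene");b=cv2.resize(s["image"][150:260,205:315],None,fx=5,fy=5,interpolation=cv2.INTER_CUBIC)
cv2.imwrite("pics/place1.png",b[:,:,::-1])
E
```

```text
t: 7.4
eef_pos: [0.5583, -0.0057, 0.08]
tool_rot: [0.001, 0.694, 0.72, 0.001]
contact_force: [0.3, 0.3, -2.3]
gripper_width: 0.696
grasp_force: 45.3
shift [-0.002  -0.0032  0.0259] turn [ 0.0008 -0.0001 -0.0003]
```

View pics/place1.png

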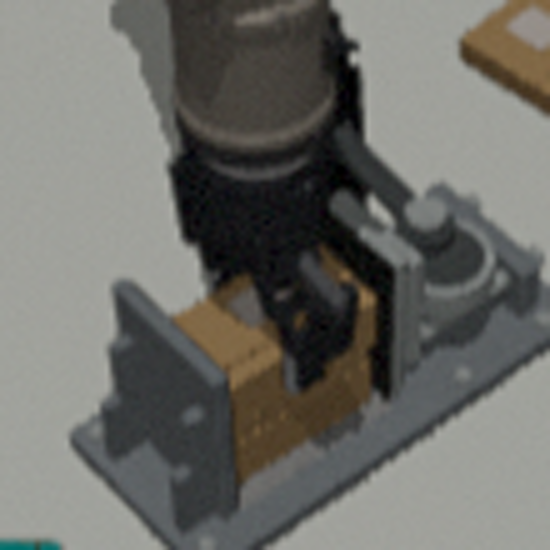

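It lines up well over the base carton, with a gap of about 13 mm left. Next I lower it and look at the force before letting go.

```bash
python3 -m crank '-0.002 -0.003 0.015 0 0 0 1;-0.002 -0.003 0.022 0 0 0 1;-0.002 -0.003 0.026 0 0 0 1;-0.002 -0.003 0.026 0 0 0 1;-0.002 -0.003 0.026 0 0 0 1' 40; python3 -c "
from h import *
go(.5568,-.0067,.0655,.037)"
```

```text
t: 7.95
eef_pos: [0.5557, -0.0067, 0.0654]
tool_rot: [0.0, 0.694, 0.72, -0.0]
contact_force: [0.1, 0.4, -3.0]
gripper_width: 0.697
grasp_force: 45.4
shift [-0.      0.0023 -0.0001] turn [-0.      0.     -0.0003]
```

```bash
python3 -m crank '0 0.002 0.003 0 0 0 1;0 0.002 0.004 0 0 0 1;0 0.002 0.004 0 0 0 1;0 0.002 0.004 0 0 0 1' 40
```

```text
t: 8.35
eef_pos: [0.5559, -0.0067, 0.0653]
tool_rot: [-0.001, 0.694, 0.72, 0.0]
contact_force: [-10.7, 1.4, 21.9]
gripper_width: 0.698
grasp_force: 48.2
```

```bash
python3 -m crank '0 0 -0.003 0 0 0 1;0 0 -0.003 0 0 0 1;0 0 -0.003 0 0 0 0;0 0 -0.003 0 0 0 0;0 0 -0.003 0 0 0 0;0 0 -0.003 0 0 0 0;0 0 -0.003 0 0 0 0;0 0 -0.05 0 0 0 0;0 0 -0.1 0 0 0 0;0 0 -0.2 0 0 0 0;0 0 -0.28 0 0 0 0;0 0 -0.28 0 0 0 0;0 0 -0.28 0 0 0 0' 40; python3 -c "
from h import *
go(.4022,-.3132,.2,.225)"
```

```text
t: 9.65
eef_pos: [0.5571, -0.0065, 0.2043]
tool_rot: [0.0, 0.694, 0.72, 0.001]
contact_force: [0.1, -0.3, -0.2]
gripper_width: 1.001
grasp_force: 0.0
shift [-0.6018 -0.3319  0.0075] turn [ 0.0007 -0.0002 -0.0601]
```

Now I move over to carton b and measure the stack once the arm is clear.

```bash
python3 -m crank '-0.602 -0.332 0.007 0 0 -0.06 0;-0.602 -0.332 0.007 0 0 -0.06 0;-0.602 -0.332 0.007 0 0 -0.06 0;-0.602 -0.332 0.007 0 0 -0.06 0;-0.602 -0.332 0.007 0 0 -0.06 0;-0.602 -0.332 0.007 0 0 -0.06 0;-0.602 -0.332 0.007 0 0 -0.06 0;-0.602 -0.332 0.007 0 0 -0.06 0;-0.602 -0.332 0.007 0 0 -0.06 0;-0.602 -0.332 0.007 0 0 -0.06 0' 40;  python3 - <<'E'
from h import *
c=eyes.read_camera("top")
for v in (75,85,95): print(tops(c,(262,185,322,240),.1,v))
print(label(c,(270,205,312,240),.1))
go(.4022,-.3132,.003,.225)
cv2.imwrite("pics/st1.png",np.hstack([cv2.resize(c["image"][180:245,220:340],None,fx=5,fy=5)])[:,:,::-1])
E
```

```text
t: 10.65
eef_pos: [0.4019, -0.3119, 0.199]
tool_rot: [-0.001, 0.623, 0.782, -0.0]
contact_force: [-0.1, 0.7, -1.0]
gripper_width: 1.0
grasp_force: 0.0
(array([557.4,  -2.8]), array([ 60.6, 100.9]), -3.101)
(array([557.4,  -2.9]), array([ 60.5, 100.8]), -3.104)
(array([557.6,  -2.9]), array([ 60.1, 100.4]), -3.104)
(array([550.75936953,  -3.68983415]), ((290.8196716308594, 220.0164031982422), (9.23464584350586, 14.304647445678711), 84.80557250976562))
shift [-3.400e-03 -3.000e-04  3.924e-01] turn [-0.0003 -0.0004  0.0007]
```

View pics/st1.png

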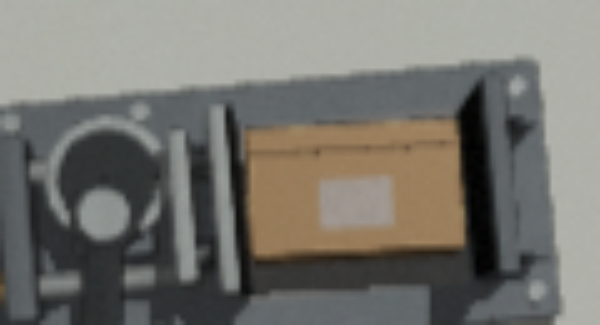

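Carton a sits squarely in the press at (0.5574, -0.0029), yaw 0.038. Its top face runs from crop (247,130) to (463,250). Now I pick carton b.

```bash
python3 -m crank '-0.003 0 0.1 0 0 0 0;-0.003 0 0.2 0 0 0 0;-0.003 0 0.3 0 0 0 0;-0.003 0 0.392 0 0 0 0;-0.003 0 0.392 0 0 0 0;-0.003 0 0.392 0 0 0 0;-0.003 0 0.392 0 0 0 0' 40; python3 -c "
from h import *
go(.4022,-.3132,.005,.225)"
```

```text
t: 11.4
eef_pos: [0.4037, -0.3155, 0.0063]
tool_rot: [0.002, 0.623, 0.782, 0.0]
contact_force: [0.1, -0.4, 0.5]
gripper_width: 0.998
grasp_force: 0.0
shift [ 0.0052 -0.0019  0.0025] turn [0.0009 0.0007 0.0001]
```

```bash
python3 -m crank '0.005 -0.002 0 0 0 0 0;0.005 -0.002 0 0 0 0 0;0.005 -0.002 0 0 0 0 0;0.005 -0.002 0 0 0 0 1;0.005 -0.002 0 0 0 0 1;0.005 -0.002 0 0 0 0 1;0.005 -0.002 0 0 0 0 1;0.005 -0.002 0 0 0 0 1;0.005 -0.002 0 0 0 0 1' 40; python3 -c "
from h import *
go(.4022,-.3132,.005,.225);go(.5574,-.003,.22,.038)"
```

```text
t: 12.3
eef_pos: [0.4007, -0.3128, 0.0045]
tool_rot: [0.0, 0.623, 0.782, 0.0]
contact_force: [0.1, 2.0, 7.1]
gripper_width: 0.698
grasp_force: 42.4
shift [-0.0014  0.0027 -0.0011] turn [ 0.0002 -0.     -0.0001]
shift [ 0.5343  0.4437 -0.4308] turn [ 0.0002 -0.      0.0594]
```

```bash
python3 -m crank '0 0 -0.1 0 0 0 1;0 0 -0.2 0 0 0 1;0 0 -0.3 0 0 0 1;0 0 -0.43 0 0 0 1;0.534 0.444 -0.43 0 0 0.0594 1;0.534 0.444 -0.43 0 0 0.0594 1;0.534 0.444 -0.43 0 0 0.0594 1;0.534 0.444 -0.43 0 0 0.0594 1;0.534 0.444 -0.43 0 0 0.0594 1;0.534 0.444 -0.43 0 0 0.0594 1;0.534 0.444 -0.43 0 0 0.0594 1;0.534 0.444 -0.43 0 0 0.0594 1;0.534 0.444 -0.43 0 0 0.0594 1;0.534 0.444 -0.43 0 0 0.0594 1;0.534 0.444 -0.43 0 0 0.0594 1' 40; python3 -c "
from h import *
go(.5574,-.0025,.115,.038)"
```

```text
t: 13.8
eef_pos: [0.5565, -0.0051, 0.2189]
tool_rot: [-0.0, 0.695, 0.719, -0.0]
contact_force: [-0.3, -0.5, -1.9]
gripper_width: 0.695
grasp_force: 46.2
shift [0.0051 0.0021 0.2078] turn [-0.0003  0.0001 -0.001 ]
```

```bash
python3 -m crank '0.004 0.001 0.05 0 0 -0.001 1;0.004 0.001 0.1 0 0 -0.001 1;0.004 0.001 0.15 0 0 -0.001 1;0.004 0.001 0.19 0 0 -0.001 1;0.004 0.001 0.207 0 0 -0.001 1;0.004 0.001 0.207 0 0 -0.001 1;0.004 0.001 0.207 0 0 -0.001 1;0.004 0.001 0.207 0 0 -0.001 1;0.004 0.001 0.207 0 0 -0.001 1' 40; python3 -c "
from h import *
go(.5574,-.0025,.105,.038)"
```

```text
t: 14.7
eef_pos: [0.5585, -0.001, 0.1165]
tool_rot: [0.0, 0.692, 0.721, 0.001]
contact_force: [-0.5, 0.1, -1.8]
gripper_width: 0.696
grasp_force: 46.2
shift [-0.003  -0.0023  0.023 ] turn [ 0.0006 -0.0001  0.001 ]
```

```bash
python3 -m crank '-0.003 -0.001 0.01 0 0 0.001 1;-0.003 -0.001 0.017 0 0 0.001 1;-0.003 -0.001 0.0225 0 0 0.001 1;-0.003 -0.001 0.0225 0 0 0.001 1;-0.003 -0.001 0.0225 0 0 0.001 1' 40; python3 -c "
from h import *
go(.5574,-.0025,.105,.038)"
```

```text
t: 15.2
eef_pos: [0.5574, -0.0025, 0.1045]
tool_rot: [-0.0, 0.694, 0.72, 0.0]
contact_force: [-1.2, -0.4, 5.5]
gripper_width: 0.698
grasp_force: 46.9
shift [ 0.      0.     -0.0009] turn [-0.     -0.0001 -0.0001]
```

```bash
python3 -m crank '0 0 -0.001 0 0 0 1;0 0 -0.001 0 0 0 0;0 0 -0.001 0 0 0 0;0 0 -0.001 0 0 0 0;0 0 -0.001 0 0 0 0;0 0 -0.001 0 0 0 0;0 0 -0.05 0 0 0 0;0 0 -0.1 0 0 0 0;0 0 -0.2 0 0 0 0;0 0 -0.28 0 0 0 0;0.7 -0.2 -0.28 0 0 0 0;0.7 -0.2 -0.28 0 0 0 0;0.7 -0.2 -0.28 0 0 0 0;0.7 -0.2 -0.28 0 0 0 0;0.7 -0.2 -0.28 0 0 0 0;0.7 -0.2 -0.28 0 0 0 0;0.7 -0.2 -0.28 0 0 0 0;0.7 -0.2 -0.28 0 0 0 0;0.7 -0.2 -0.28 0 0 0 0;0.7 -0.2 -0.28 0 0 0 0' 40;  python3 - <<'E'
from h import *
c=eyes.read_camera("top");s=eyes.read_camera("scene")
for v in (75,95): print(tops(c,(262,185,325,245),.14,v))
print(label(c,(270,200,312,240),.14))
a=cv2.resize(c["image"][180:300,220:340],None,fx=5,fy=5); b=cv2.resize(s["image"][145:265,250:290],None,fx=5,fy=5)
cv2.imwrite("pics/st2.png",np.hstack([a,b])[:,:,::-1])
E
```

```text
t: 17.2
eef_pos: [0.4448, 0.342, 0.2442]
tool_rot: [0.0, 0.694, 0.72, -0.0]
contact_force: [-0.4, -0.3, -0.3]
gripper_width: 0.999
grasp_force: 0.0
(array([557.8,  -3. ]), array([ 60.4, 100.8]), -3.104)
(array([558. ,  -3.4]), array([60.1, 99.6]), -3.104)
(array([551.61173219,  -3.13536569]), ((291.0, 218.5), (9.0, 14.0), 90.0))
```

View pics/st2.png

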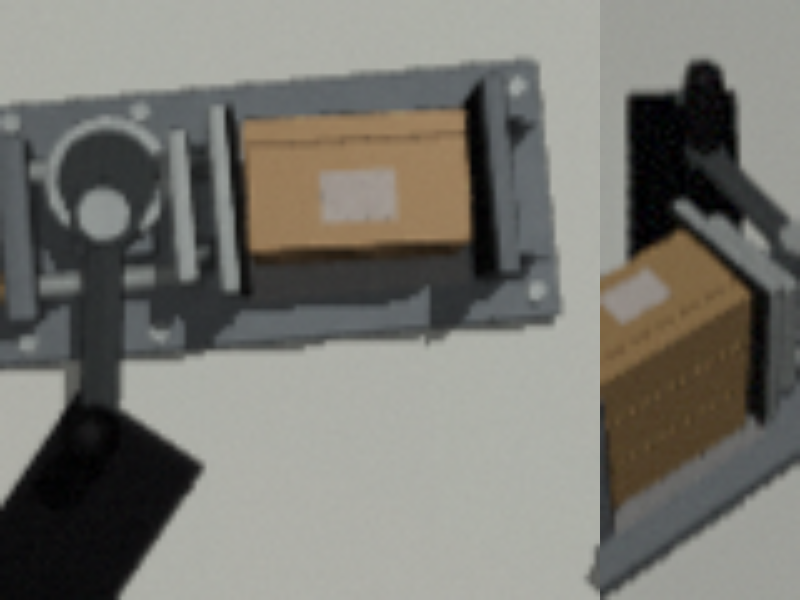

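The column is square. The handle top shows at top crop (90,432) → px (238,266.4) and scene px (270.8,159).

Run:
```python
from h import *
c=eyes.read_camera("top");s=eyes.read_camera("scene")
h,e=tri(c,(238,266.4),s,(270.8,159.2));print("handle top",h,e)
print(onz(c,(238,266.4),.162),onz(s,(270.8,159.2),.162))
for z in (.105,.11,.115): print("knob",onz(c,(240.6,222.8),z))
go(.449,.1155,.25,.073); go(.449,.1155,.114,.073)
```

```text
handle top [0.44730054 0.1167706  0.15999214] 0.0028427049629668995
[0.44658746 0.11540726 0.162     ] [0.44972984 0.11677905 0.162     ]
knob [0.54585598 0.11305241 0.105     ]
knob [0.54553566 0.11268233 0.11      ]
knob [0.54521533 0.11231226 0.115     ]
shift [-0.452 -0.008 -0.011] turn [ 0.0001  0.0001 -0.0122]
shift [-0.452 -0.008  0.261] turn [ 0.0001  0.0001 -0.0122]
```

```bash
python3 -m crank '-0.451 -0.009 -0.011 0 0 -0.012 0;-0.451 -0.009 -0.011 0 0 -0.012 0;-0.451 -0.009 -0.011 0 0 -0.012 0;-0.451 -0.009 -0.011 0 0 -0.012 0;-0.451 -0.009 -0.011 0 0 -0.012 0;-0.451 -0.009 -0.011 0 0 -0.012 0;-0.451 -0.009 -0.011 0 0 -0.012 0;-0.451 -0.011 0.08 0 0 -0.012 0;-0.451 -0.011 0.16 0 0 -0.012 0;-0.451 -0.011 0.22 0 0 -0.012 0;-0.451 -0.011 0.257 0 0 -0.012 0;-0.451 -0.011 0.257 0 0 -0.012 0;-0.451 -0.011 0.257 0 0 -0.012 0;-0.451 -0.011 0.257 0 0 -0.012 0' 60;  python3 - <<'E'
from h import *
go(.4475,.116,.116,.073)
E
```

```text
t: 18.8
eef_pos: [0.4482, 0.1187, 0.1169]
tool_rot: [0.0, 0.68, 0.734, 0.001]
contact_force: [0.2, 1.0, 0.6]
gripper_width: 0.999
grasp_force: 0.0
shift [-0.0053 -0.0018  0.0017] turn [ 0.0006 -0.0003  0.001 ]
```

```bash
python3 -m crank '-0.005 -0.002 0 0 0 0 0.3;-0.005 -0.002 0 0 0 0 0.6;-0.005 -0.002 0 0 0 0 1;-0.005 -0.002 0 0 0 0 1;-0.005 -0.002 0 0 0 0 1;-0.005 -0.002 0 0 0 0 1;-0.005 -0.002 0 0 0 0 1;-0.005 -0.002 0 0 0 0 1;-0.005 -0.002 0 0 0 0 1' 60;  python3 - <<'E'
from h import *
o=bot.get_obs(); p=o["eef_pos"]; S=np.array([.5457,.113]); S[1]+=0
d=p[:2]-S; print(np.hypot(*d)); a0=np.arctan2(d[1],d[0]); a1=np.pi/2+.073
R=.1
from scipy.spatial.transform import Rotation as T
q=o["tool_rot"]; Rt=T.from_quat([q[1],q[2],q[3],q[0]]).inv()
for a in np.linspace(a0,a1,15)[1:]:
    X=np.array([*(S+R*np.array([np.cos(a),np.sin(a)])),p[2]]); print(np.round(Rt.apply(X-p)/.5,3),end=" ")
E
```

```text
t: 19.7
eef_pos: [0.4459, 0.1154, 0.1162]
tool_rot: [-0.001, 0.68, 0.733, -0.0]
contact_force: [-4.9, -0.7, 9.2]
gripper_width: 0.271
grasp_force: 58.3
0.09983081804072243
[0.021 0.003 0.   ] [0.041 0.008 0.   ] [0.061 0.016 0.   ] [0.08  0.025 0.   ] [0.097 0.037 0.   ] [0.114 0.05  0.   ] [ 0.129  0.065 -0.   ] [ 0.142  0.081 -0.   ] [ 0.153  0.099 -0.   ] [ 0.163  0.117 -0.   ] [ 0.17   0.137 -0.   ] [ 0.176  0.157 -0.   ] [ 0.179  0.178 -0.   ] [ 0.18   0.199 -0.   ]
```

The handle is gripped and its radius fits at 99.8 mm. I turn the first half and check the forces.

```bash
python3 -m crank '0.01 0.001 0 0 0 0 1;0.021 0.003 0 0 0 0 1;0.031 0.005 0 0 0 0 1;0.041 0.008 0 0 0 0 1;0.051 0.012 0 0 0 0 1;0.061 0.016 0 0 0 0 1;0.071 0.02 0 0 0 0 1;0.08 0.025 0 0 0 0 1;0.089 0.031 0 0 0 0 1;0.097 0.037 0 0 0 0 1;0.106 0.043 0 0 0 0 1;0.114 0.05 0 0 0 0 1;0.122 0.057 0 0 0 0 1;0.129 0.065 0 0 0 0 1;0.129 0.065 0 0 0 0 1;0.129 0.065 0 0 0 0 1' 60;  python3 - <<'E'
from h import *
o=bot.get_obs(); p=o["eef_pos"]; S=np.array([.5457,.113])
d=p[:2]-S; print(np.hypot(*d)); a0=np.arctan2(d[1],d[0]); a1=np.pi/2+.073; print("to go",a0-a1)
from scipy.spatial.transform import Rotation as T
q=o["tool_rot"]; Rt=T.from_quat([q[1],q[2],q[3],q[0]]).inv()
for a in np.linspace(a0,a1,9)[1:]:
    X=np.array([*(S+.1*np.array([np.cos(a),np.sin(a)])),p[2]]); print(np.round(Rt.apply(X-p)/.5,3),end=" ")
E
```

```text
t: 21.3
eef_pos: [0.4747, 0.1816, 0.1163]
tool_rot: [0.0, 0.68, 0.733, 0.0]
contact_force: [1.3, -2.7, 5.4]
gripper_width: 0.271
grasp_force: 58.8
0.09870385028147144
to go 0.7295854089028531
[0.013 0.012 0.   ] [0.024 0.028 0.   ] [0.032 0.044 0.   ] [0.04 0.06 0.  ] [0.045 0.078 0.   ] [0.049 0.095 0.   ] [0.052 0.113 0.   ] [0.053 0.132 0.   ]
```

```bash
python3 -m crank '0.007 0.006 0 0 0 0 1;0.013 0.012 0 0 0 0 1;0.019 0.02 0 0 0 0 1;0.024 0.028 0 0 0 0 1;0.028 0.036 0 0 0 0 1;0.032 0.044 0 0 0 0 1;0.036 0.052 0 0 0 0 1;0.04 0.06 0 0 0 0 1;0.043 0.069 0 0 0 0 1;0.045 0.078 0 0 0 0 1;0.047 0.086 0 0 0 0 1;0.049 0.095 0 0 0 0 1;0.051 0.104 0 0 0 0 1;0.052 0.113 0 0 0 0 1;0.053 0.122 0 0 0 0 1;0.053 0.132 0 0 0 0 1;0.053 0.132 0 0 0 0 1;0.053 0.132 0 0 0 0 1' 60;  python3 - <<'E'
from h import *
o=bot.get_obs(); p=o["eef_pos"]; S=np.array([.5457,.113])
d=p[:2]-S; print(np.hypot(*d),"to go",np.arctan2(d[1],d[0])-np.pi/2-.073)
s=eyes.read_camera("scene"); c=eyes.read_camera("top")
cv2.imwrite("pics/end.png",np.hstack([cv2.resize(c["image"][170:290,210:350],None,fx=2.9,fy=4),cv2.resize(s["image"][130:270,205:335],None,fx=3,fy=480/140)])[:,:796,::-1])
for v in (75,95): print(tops(c,(258,185,325,245),.14,v))
E
```

```text
t: 23.1
eef_pos: [0.5381, 0.211, 0.1163]
tool_rot: [0.001, 0.681, 0.733, -0.001]
contact_force: [-1.9, -6.1, 7.5]
gripper_width: 0.271
grasp_force: 59.1
0.09829083897755642 to go 0.00449301721821356
(array([560.1, -10.5]), array([60.6, 99.7]), -3.066)
(array([560.3, -10.7]), array([60.1, 98.9]), -3.066)
```

View pics/end.png

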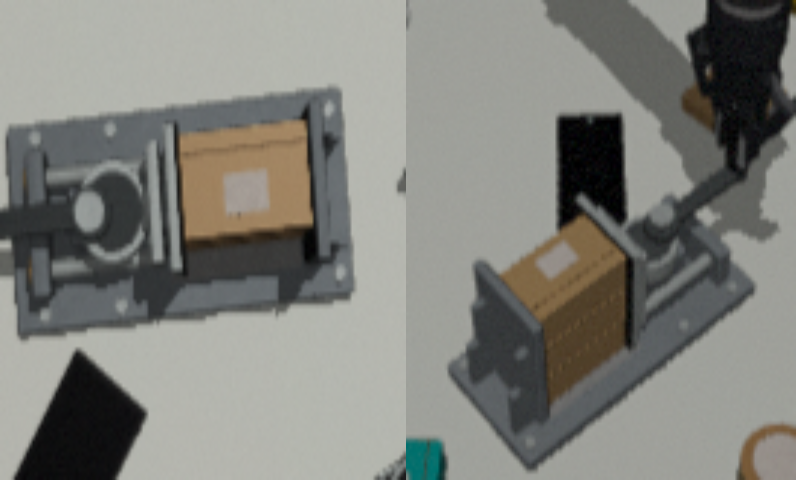

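The column is squared against the end plate (yaw 0.075, the same as the press), with the lever pointing straight away from it at top crop (90,210). I hold briefly, then hand in.

```bash
python3 -m crank '0 0 0 0 0 0 1;0 0 0 0 0 0 1;0 0 0 0 0 0 1;0 0 0 0 0 0 1;0 0 0 0 0 0 1;0 0 0 0 0 0 1' 60; python3 -c "
from station import ticket
print(ticket.hand_in())"
```

```text
t: 23.8
eef_pos: [0.5379, 0.211, 0.1163]
tool_rot: [0.001, 0.681, 0.733, -0.001]
contact_force: [-1.5, -6.5, 6.3]
gripper_width: 0.276
grasp_force: 59.1
the job is handed in; nothing more can be done
None
```

I handed the job in at 23.8 s: both cartons are stacked squarely on the one in the press, and the gripper is still holding the lever at highest lift with the column against the end plate; the hand-in gave no verdict.

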